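# Weigh a filled canister with ring weights on a two-pan balance

## Task

Weigh the canister: put the steel ring weights over the spindle of the balance one by one, each lowered all the way down onto the seat or the ring below, until the spindle pan first comes down level with the canister pan or lower; then stop and leave the remaining rings flat on the table. The spindle stands off the middle of its pan, so feel for it gently: never press hard on the balance or drop a ring onto it, and leave the canister and the other things alone.

Things in the scene. Friction and masses are not known exactly. Their poses are not given: they have to be found in the camera images.
- ring1_c (a point): Plain steel ring weight, one of four alike: 54 mm outer diameter, 16 mm bore, 12 mm thick, 0.196 kg, lying flat on the table; the point is its centre, half-way up (6 mm above its underside). Its z axis is the bore's axis.
- ring2_c (a point): Plain steel ring weight, one of four alike: 54 mm outer diameter, 16 mm bore, 12 mm thick, 0.196 kg, lying flat on the table; the point is its centre, half-way up (6 mm above its underside). Its z axis is the bore's axis.
- ring3_c (a point): Plain steel ring weight, one of four alike: 54 mm outer diameter, 16 mm bore, 12 mm thick, 0.196 kg, lying flat on the table; the point is its centre, half-way up (6 mm above its underside). Its z axis is the bore's axis.
- ring4_c (a point): Plain steel ring weight, one of four alike: 54 mm outer diameter, 16 mm bore, 12 mm thick, 0.196 kg, lying flat on the table; the point is its centre, half-way up (6 mm above its underside). Its z axis is the bore's axis.
- balance: White two-pan balance fixed to the table; origin: centre of its underside, z up. Housing 130 mm (x) by 310 mm (y), top 56 mm up; mid panel 20 by 70 mm, top 170 mm up, with a needle on each face that stands upright when the pans balance. Spindle pan at y = -110 mm, canister pan at y = +110 mm, linked: one sinks as the other rises.
- seat (a point): Centre of the top of the spindle pan's seat (42 mm across, 8 mm above its 84 mm pan), 114 mm above the table with the pan up; moves with it. Rings stack here over a fixed steel spindle, 13 mm diameter, 46 mm high, 1 mm bevel on top. The spindle is off centre: its axis is 5 mm from this point, in a direction that differs every time and is not measured.
- weighpan (a joint): How far the spindle pan has sunk, in m: 0 = fully up (the start), 0.012 = the pans balance, 0.030 = bottom stop. It is soft: once the weight difference is overcome (0.7 to 3.6 N of push at the start) it gives way at 178 N/m. Near balance, one more ring sinks it by 0.011.
- goods_top (a point): Centre of the top of the canister pan (100 mm disc), on which the canister stands.
- canister: Closed steel canister, 79 mm diameter, 104 mm high with its knob, standing on the canister pan; origin at the centre of its underside. Its weight is not known: between about 1.5 and 3 ring weights.
- bamboo_cup1: Bystander: wooden cup, 54 mm diameter, 60 mm high, among the rings. Origin: centre of its underside.
- jar: Bystander: small jar with white cap, 48 mm diameter, 55 mm high, among the rings. Origin: centre of its underside.
- bamboo_cup2: Bystander: wooden cup, 60 mm diameter, 70 mm high. Origin: centre of its underside.
- lid_ring: Bystander: thin wide steel lid ring, 72 mm diameter, 58 mm opening, 7 mm high; not a weight. Origin: centre of its underside.
- brush: Bystander: wooden brush, 170 mm long, lying on the table.
- carton: Bystander: cardboard carton, 60 by 110 by 35 mm.
- tongs: Bystander: small steel tongs, 130 mm long.

How it is judged:
By the outcome, as a careful person would: the job done as asked, in the order asked, and still so for the second after the job is handed in, with the robot touching nothing.
It also fails if it takes over 72 s, if anything falls off the work surface, if the arm or the gripper's body presses on something with over 40 N, if the wrist force passes 120 N, or if a joint passes its speed limit or range.

## Robot

A 7-joint arm with a two-finger parallel gripper is mounted at the origin on the work surface. World frame = base frame: x ahead of the robot, y to its left, z up, the work surface at z = 0. Lengths are in m, angles in rad, forces in N, time in s.
With the tool pointing down it reaches from about 0.425 to 1.025 m from the base axis. Payload 9.4 kg.
Tool frame: the origin (TCP) lies between the finger pads; the fingertips stand 19 mm ahead of it and the grasp point (between the pads) is the TCP (ctrl.nose_length is the distance from the TCP to the fingertips, in m); z points along the fingers, x is the direction in which the jaws open and shut, and the axes are right-handed (so a half turn about z gives the same grasp; the last joint's range is limited). The gripper opens to 85 mm and grips with 20 to 120 N. Pads are 22 mm wide; open, the fingers measure 114 mm over their backs; the gripper's body (76 mm by 85 mm) begins 54 mm behind the grasp point. The pads swing forward as they close: fully open they stand 13 mm farther back than shut.
Start: joints at [-1.349, 0.599, -0.003, 1.599, 0.002, 0.943, -0.08], TCP at [0.213, 0.693, 0.25] pointing down, gripper open.
Joint ranges: [-2.57, 2.57], [-0.35, 1.97], [-1.29, 1.29], [0.11, 2.56], [-1.05, 4.19], [0.11, 1.86], [-2.63, 2.63]. Speed limits (rad/s): [2.22, 2.22, 3.01, 3.01, 3.14, 3.14, 3.14].

## Interface

Orientations are given as a unit quaternion [w, x, y, z].
In Python, from bench import ctrl gives the robot as it stands.
- The arm moves only by the tool servo_tool, never from a script. Its argument "deltas" is one flat list of numbers, 4 for each row, row after row: the shift along the tool's x, y, z scaled (see below), then the turn about the tool's z scaled (see below). A call has 1 to 5 rows; each row shifts and turns the commanded pose from where the row before left it, along the tool's axes as they then stand; what a row does not reach is not made up. The controller multiplies each number of a shift by 0.03 m and each number of a turn by 10 degrees. A row lasts 1/8 s, in which the tool goes at most 62.5 mm and 10.7 degrees, less where a joint would pass 70% of its speed; a pose out of reach is approached as far as the arm can. A call with a number of a shift or a turn outside -1 to 1 is refused whole. A call with a gripper value outside its range is refused whole. "fingers" is the opening, from 0 (shut) to 1 (fully open), set as the call begins (left out, the last holds). The fingers move at their own pace and stop on an object; the grip force is fixed at half the most. Time passes only in rows, so rows that do not move let the fingers close. It gives the time, the measured TCP pose, the force and the opening at its end, in the units of the state.
- ctrl.get_obs(): the state, without advancing time (a new reading comes with each control period).
- ctrl.snapshot(name): name is "scene" or "top" or "wrist"; returns a dict with "frame" (420x560x3 uint8, blue, green, red), "depth" (420x560 float32, m along the optical axis (not along the pixel's ray), 0 where there is no reading), "fx", "fy", "cx", "cy" (pixels), "R" (3x3) and "t" (3): a world point X has camera coordinates R X + t; the wrist camera has in their place "T_tool_cam" (4x4, takes a point from camera to tool coordinates, whose origin is the TCP and whose axes are the tool frame's). Camera axes: x right, y down, z forward; pixel columns grow to the right and rows downward; lengths in m; the calibration is good to about 2 mm. A picture is of the moment at which its call begins: read the wrist's pose just before it.
- ctrl.job_done(): hands the job in, once; it reports no verdict.
The state is a dict: "clock": time; "joint_pos": joint angles; "qvel": joint speeds; "joint_efforts": joint torques, N m; "tool_pos": TCP position; "eef_rot": TCP orientation; "contact_force": force on the tool from outside, world axes, zero at the start; "ft_torque": the same for the moment, N m; "gripper_width": opening from 0.0 (shut) to 1.0 (fully open).
Only numpy, scipy, OpenCV 4.12 (cv2) and the standard library are available. Lean on these libraries where they do the work, as an engineer would, in place of code of your own. Each camera call takes 0.05 s, during which the arm holds its last target. There are 200 camera calls.

## Working session

There is one attempt and no reset: what is moved stays moved. The work goes in short steps, Python scripts to look and compute and a tool call to move; the robot and the scene stay as the last step left them, time stands still between calls to the robot, and variables do not carry over. Pictures are saved under pics/ and viewed, about 8 in all and at most 12, crops included, and the job is handed in when it is done.

Besides the shell and the picture viewer there is one more tool, called after ">>>" by a JSON object that holds its "api" and its "payload", one argument or row to a line. servo_tool: Moves the arm, as the interface text tells. Shifts and turns lie within -1 to 1; 1 stands for 0.03 m of shift or 10 degrees of turn. Its arguments: {"type":"object","properties":{"deltas":{"type":"array","items":{"type":"number","minimum":-1,"maximum":1}},"fingers":{"type":"number"}},"required":["deltas"]}

```bash
mkdir -p pics; cat > h.py <<'E'
import numpy as np,cv2
from bench import ctrl
def cloud(s):
    d=s['depth'];v,u=np.mgrid[:d.shape[0],:d.shape[1]]
    P=np.stack([(u-s['cx'])/s['fx']*d,(v-s['cy'])/s['fy']*d,d],-1)
    return (P-s['t'])@s['R']   # R^T (P-t)
E
python3 - <<'E'
from h import *
o=ctrl.get_obs();print({k:np.round(v,3) for k,v in o.items()})
for n in ('top','scene'):
    s=ctrl.snapshot(n);np.save(n+'.npy',s,allow_pickle=True);cv2.imwrite(f'pics/{n}0.png',s['frame']);print(n,s['fx'],s['R'],s['t'])
E
```

```text
{'clock': np.float64(0.0), 'joint_pos': array([-1.349,  0.6  , -0.003,  1.6  ,  0.002,  0.943, -0.08 ]), 'qvel': array([-0.002,  0.   ,  0.001,  0.   ,  0.   , -0.001,  0.   ]), 'joint_efforts': array([-1.0000e-03, -7.7645e+01,  1.5640e+00, -2.5802e+01,  1.2000e-02,
        9.0000e-03,  0.0000e+00]), 'tool_pos': array([0.213, 0.692, 0.249]), 'eef_rot': array([ 0.001,  0.804,  0.594, -0.001]), 'contact_force': array([-0.277,  0.513,  0.116]), 'ft_torque': array([ 0.003, -0.017, -0.021]), 'gripper_width': np.float64(1.0)}
top 501.6283635327608 [[ 0.01261716 -0.99989714 -0.00681974]
 [-0.99305421 -0.01173234 -0.11707133]
 [ 0.11697928  0.00824948 -0.99310009]] [-0.02751599  0.57740938  1.37857464]
scene 483.66630560010935 [[-0.22042208  0.97539773 -0.00365798]
 [ 0.74474422  0.16587442 -0.64640677]
 [-0.62989693 -0.14520658 -0.76298421]] [ 0.13928943 -0.34358713  1.48754058]
```

View pics/top0.png

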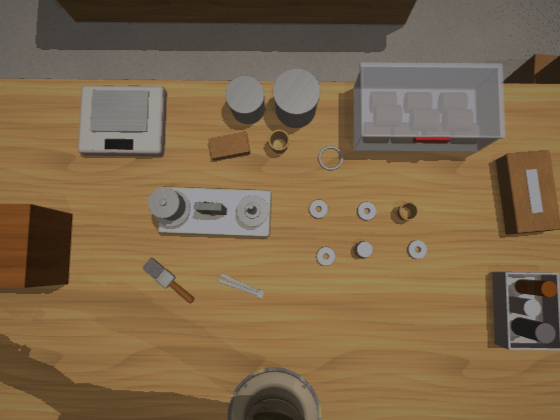

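View pics/scene0.png

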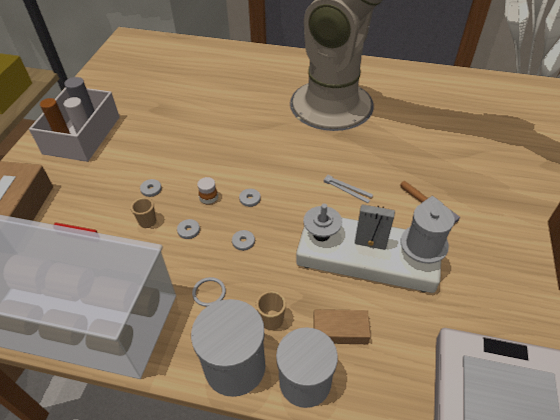

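The top view shows rings at pixels (319,209), (367,211), (326,256) and (418,250). The spindle is at (252,211), the canister at (166,207), the cup at (407,212) and the jar at (364,250).

```bash
python3 - <<'E'
from h import *
s=np.load('top.npy',allow_pickle=True).item();C=cloud(s)
for n,(u,v),zl,zh,r in [('r1',(319,209),.007,.03,14),('r2',(367,211),.007,.03,14),('r3',(326,256),.007,.03,14),('r4',(418,250),.007,.03,14),('cup',(407,212),.03,.1,14),('jar',(364,250),.04,.1,14),('pan',(252,211),.09,.125,25),('spindle',(252,211),.14,.2,25),('panel',(210,208),.14,.2,25),('can',(166,207),.18,.3,30)]:
    W=C[v-r:v+r,u-r:u+r].reshape(-1,3);W=W[(W[:,2]>zl)&(W[:,2]<zh)]
    if len(W):
        c,rad=cv2.minEnclosingCircle(W[:,:2].astype(np.float32));print(n,len(W),W.mean(0).round(4),np.round(c,4),round(rad,4),'zmax',W[:,2].max().round(3),'mid',((W.min(0)+W.max(0))/2).round(4))
# table height check
print(C[330:350,100:120,2].mean(), C[285,240],ctrl.nose_length)
W=C[180:245,150:280].reshape(-1,3);W=W[(W[:,2]>.05)&(W[:,2]<.062)]
print('housing',cv2.minAreaRect(W[:,:2].astype(np.float32)))
print(ctrl.snapshot('wrist')['T_tool_cam'])
E
```

```text
r1 240 [ 0.5705 -0.1171  0.0122] [ 0.5626 -0.1205] 0.0352 zmax 0.02 mid [ 0.5637 -0.1233  0.0137]
r2 240 [ 0.5655 -0.254   0.0123] [ 0.5666 -0.2577] 0.0513 zmax 0.02 mid [ 0.5665 -0.2577  0.0133]
r3 254 [ 0.4355 -0.1378  0.0124] [ 0.4306 -0.1352] 0.0346 zmax 0.022 mid [ 0.43   -0.1354  0.0143]
r4 255 [ 0.4578 -0.3964  0.0122] [ 0.4508 -0.3945] 0.0441 zmax 0.022 mid [ 0.4571 -0.3984  0.0147]
cup 186 [ 0.5634 -0.3655  0.0524] [ 0.5625 -0.3629] 0.0271 zmax 0.067 mid [ 0.5626 -0.3625  0.0485]
jar 199 [ 0.4555 -0.2405  0.0545] [ 0.4555 -0.241 ] 0.0219 zmax 0.065 mid [ 0.4565 -0.2403  0.0539]
pan 740 [0.5524 0.064  0.1081] [0.5533 0.0648] 0.0421 zmax 0.123 mid [0.553  0.0643 0.1105]
spindle 24 [0.5576 0.0653 0.1581] [0.5568 0.0653] 0.0054 zmax 0.165 mid [0.5576 0.0654 0.1531]
panel 263 [0.5547 0.1729 0.1669] [0.5546 0.1737] 0.0356 zmax 0.176 mid [0.556  0.1737 0.158 ]
can 762 [0.5627 0.2826 0.1864] [0.563  0.2829] 0.0396 zmax 0.204 mid [0.5631 0.283  0.1918]
0.010983949722011862 [0.35131101 0.10086343 0.00603073] 0.019
housing ((0.5554198026657104, 0.1732415407896042), (0.30715882778167725, 0.12980513274669647), 88.45496368408203)
[[ 9.99999857e-01  5.05816590e-04  1.75646723e-04 -7.15118157e-06]
 [-5.35445136e-04  9.44150542e-01  3.29513988e-01 -8.36034426e-02]
 [ 8.36693070e-07 -3.29514035e-01  9.44150677e-01 -1.23739284e-01]
 [ 0.00000000e+00  0.00000000e+00  0.00000000e+00  1.00000000e+00]]
```

```bash
cat >> h.py <<'E'
from scipy.spatial.transform import Rotation as Ro
def pose():
    o=ctrl.get_obs();q=o['eef_rot'];R=Ro.from_quat([q[1],q[2],q[3],q[0]]).as_matrix()
    return o,np.array(o['tool_pos']),R
def yaw(R): return np.degrees(np.arctan2(R[1,0],R[0,0]))
def plan(*wps,p=None,y=None):
    """wps: (x,y,z,yaw_deg of tool x); prints rows"""
    o,p0,R=pose(); p=p0 if p is None else np.array(p,float); y=yaw(R) if y is None else y
    rows=[]
    for w in wps:
        d=np.array(w[:3])-p; dy=(w[3]-y+180)%360-180
        for n in range(1,80):
            rr=[];pp=p.copy();yy=y;ok=1
            for i in range(n):
                c,s_=np.cos(np.radians(yy)),np.sin(np.radians(yy))
                T=np.array([[c,s_,0],[s_,-c,0],[0,0,-1]]) # columns tool x,y,z
                st=(np.array(w[:3])-pp)/(n-i); tt=-(w[3]-yy if abs(w[3]-yy)<180 else dy)/(n-i)
                r=np.round(np.r_[T.T@st/.03,tt/10],2)
                if abs(r).max()>1: ok=0;break
                rr.append(r);pp=pp+T@r[:3]*.03;yy-=r[3]*10
            if ok: break
        rows+=rr;p,y=pp,yy
    rows=np.array(rows)
    for i in range(0,len(rows),5): print('['+','.join('%g'%(v+0) for v in rows[i:i+5].ravel())+']')
def st(): 
    o,p,R=pose();print('t',round(float(o['clock']),2),'p',p.round(4),'yaw',yaw(R).round(2),'F',np.round(o['contact_force'],2),'w',round(float(o['gripper_width']),3))
def wcloud(s,p,R):
    d=s['depth'];v,u=np.mgrid[:d.shape[0],:d.shape[1]]
    P=np.stack([(u-s['cx'])/s['fx']*d,(v-s['cy'])/s['fy']*d,d,np.ones_like(d)],-1)@s['T_tool_cam'].T
    return P[...,:3]@R.T+p
E
python3 - <<'E'
from h import *
st();plan((.53,.12,.28,0),(.555,.066,.27,0))
E
```

```text
t 0.15 p [0.2133 0.6926 0.2496] yaw 72.88 F [ 0.1   0.35 -0.11] w 1.003
[-0.69,0.71,-0.05,0.33,-0.65,0.75,-0.05,0.33,-0.6,0.79,-0.05,0.33,-0.55,0.82,-0.05,0.33,-0.51,0.85,-0.05,0.33]
[-0.46,0.88,-0.04,0.33,-0.4,0.91,-0.05,0.33,-0.35,0.93,-0.04,0.33,-0.3,0.95,-0.05,0.33,-0.24,0.96,-0.04,0.33]
[-0.19,0.97,-0.05,0.33,-0.13,0.98,-0.04,0.33,-0.08,0.99,-0.05,0.33,-0.02,0.99,-0.04,0.33,0.04,0.99,-0.05,0.33]
[0.1,0.99,-0.04,0.33,0.15,0.98,-0.05,0.33,0.21,0.97,-0.04,0.34,0.27,0.95,-0.05,0.33,0.32,0.94,-0.04,0.34]
[0.37,0.92,-0.05,0.33,0.43,0.89,-0.04,0.34,0.42,0.9,0.17,0,0.41,0.9,0.16,0]
```

>>> {"api": "servo_tool", "payload": {
  "deltas": [-0.69,0.71,-0.05,0.33,-0.65,0.75,-0.05,0.33,-0.6,0.79,-0.05,0.33,-0.55,0.82,-0.05,0.33,-0.51,0.85,-0.05,0.33]
}}

```text
clock: 0.78
tool_pos: [0.2855, 0.5617, 0.2576]
eef_rot: [0.0, 0.882, 0.472, -0.0]
contact_force: [0.4, 0.3, 1.2]
gripper_width: 1.001
```

>>> {"api": "servo_tool", "payload": {
  "deltas": [-0.46,0.88,-0.04,0.33,-0.4,0.91,-0.05,0.33,-0.35,0.93,-0.04,0.33,-0.3,0.95,-0.05,0.33,-0.24,0.96,-0.04,0.33]
}}

```text
clock: 1.4
tool_pos: [0.3585, 0.4308, 0.2645]
eef_rot: [-0.0, 0.941, 0.339, 0.0]
contact_force: [-0.4, -0.3, 0.4]
gripper_width: 1.003
```

>>> {"api": "servo_tool", "payload": {
  "deltas": [-0.19,0.97,-0.05,0.33,-0.13,0.98,-0.04,0.33,-0.08,0.99,-0.05,0.33,-0.02,0.99,-0.04,0.33,0.04,0.99,-0.05,0.33]
}}

```text
clock: 2.02
tool_pos: [0.4301, 0.3007, 0.2714]
eef_rot: [0.0, 0.98, 0.201, 0.0]
contact_force: [-0.9, -0.3, -0.0]
gripper_width: 1.002
```

>>> {"api": "servo_tool", "payload": {
  "deltas": [0.1,0.99,-0.04,0.33,0.15,0.98,-0.05,0.33,0.21,0.97,-0.04,0.34,0.27,0.95,-0.05,0.33,0.32,0.94,-0.04,0.34]
}}

```text
clock: 2.65
tool_pos: [0.5021, 0.1705, 0.278]
eef_rot: [-0.0, 0.998, 0.056, 0.0]
contact_force: [-0.4, -1.0, -0.1]
gripper_width: 0.997
```

>>> {"api": "servo_tool", "payload": {
  "deltas": [0.37,0.92,-0.05,0.33,0.43,0.89,-0.04,0.34,0.42,0.9,0.17,0,0.41,0.9,0.16,0]
}}

```text
clock: 3.15
tool_pos: [0.5554, 0.0645, 0.2706]
eef_rot: [-0.0, 1.0, -0.001, 0.0]
contact_force: [0.2, 0.9, -0.2]
gripper_width: 0.999
```

```bash
python3 - <<'E'
from h import *
st();o,p,R=pose();s=ctrl.snapshot('wrist');st();s['p']=p;s['R']=R;np.save('w1.npy',s,allow_pickle=True);cv2.imwrite('pics/w1.png',s['frame'])
C=wcloud(s,p,R).reshape(-1,3)
for n,a,b in [('spindle',.152,.17),('seat',.11,.12),('pan',.1,.1095)]:
    W=C[(C[:,2]>a)&(C[:,2]<b)&(abs(C[:,1]-.065)<.06)&(abs(C[:,0]-.555)<.06)]
    c,r=cv2.minEnclosingCircle(W[:,:2].astype(np.float32));print(n,len(W),W.mean(0).round(4),np.median(W[:,2]).round(4),np.round(c,4),r)
print(np.histogram(C[:,2][(abs(C[:,1]-.065)<.05)&(abs(C[:,0]-.555)<.05)],bins=np.arange(.04,.18,.004)))
plan((.5705,-.117,.2,0),p=None)
E
```

```text
t 3.15 p [0.5554 0.0645 0.2706] yaw -0.12 F [ 0.24  0.94 -0.16] w 0.999
t 3.2 p [0.5565 0.0603 0.2704] yaw -0.34 F [ 1.94 -3.25  0.75] w 0.995
spindle 295 [0.5602 0.0653 0.1593] 0.16 [0.5603 0.0637] 0.006483794189989567
seat 1471 [0.5539 0.0663 0.1143] 0.1143 [0.5555 0.0629] 0.02103397436439991
pan 5405 [0.5553 0.066  0.1062] 0.1062 [0.5552 0.0627] 0.04208282753825188
(array([   0,    1,    6, 1362, 2049,    0,    0,    0,    0,    0,    0,
          0,    0,    0,    0,   40, 5328,   72, 1404,   36,   23,   18,
         25,   24,   22,   32,   23,   29,   30,  121,  144,    0,    0,
          0]), array([0.04 , 0.044, 0.048, 0.052, 0.056, 0.06 , 0.064, 0.068, 0.072,
       0.076, 0.08 , 0.084, 0.088, 0.092, 0.096, 0.1  , 0.104, 0.108,
       0.112, 0.116, 0.12 , 0.124, 0.128, 0.132, 0.136, 0.14 , 0.144,
       0.148, 0.152, 0.156, 0.16 , 0.164, 0.168, 0.172, 0.176]))
[0.08,0.98,0.39,-0.01,0.08,0.99,0.39,0,0.08,0.98,0.39,-0.01,0.08,0.99,0.39,0,0.08,0.98,0.39,-0.01]
[0.09,0.99,0.4,0]
```

View pics/w1.png

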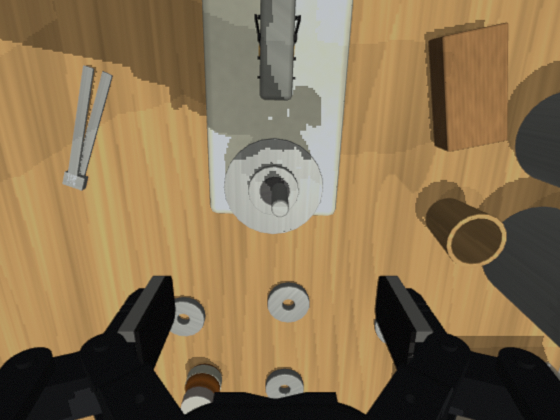

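Spindle top is at pixel (280,207). It sits 5.1 mm in +x and 1 mm in +y from the pan centre, which agrees with the stated 5 mm. Next I move to ring1.

>>> {"api": "servo_tool", "payload": {
  "deltas": [0.08,0.98,0.4,0,0.08,0.98,0.4,0,0.08,0.98,0.4,0,0.08,0.98,0.4,0,0.08,0.98,0.4,0]
}}

```text
clock: 3.82
tool_pos: [0.5668, -0.0825, 0.2104]
eef_rot: [0.0, 1.0, -0.001, 0.0]
contact_force: [0.8, -0.3, 0.2]
gripper_width: 1.0
```

>>> {"api": "servo_tool", "payload": {
  "deltas": [0.08,0.95,0.7,0,0,0,0.7,0,0,0,0.7,0,0,0,0,0]
}}

```text
clock: 4.32
tool_pos: [0.5683, -0.1099, 0.1465]
eef_rot: [-0.0, 1.0, -0.001, -0.001]
contact_force: [-0.6, -0.7, -0.1]
gripper_width: 1.002
```

```bash
cat >> h.py <<'E'
def ringfit(C,zl,zh,c,rr=.045):
    C=C.reshape(-1,3);W=C[(C[:,2]>zl)&(C[:,2]<zh)&(np.hypot(C[:,0]-c[0],C[:,1]-c[1])<rr)]
    q,r=cv2.minEnclosingCircle(W[:,:2].astype(np.float32));return len(W),np.round(q,4),round(r,4),np.median(W[:,2]).round(4)
E
python3 - <<'E'
from h import *
st();o,p,R=pose();s=ctrl.snapshot('wrist');st();cv2.imwrite('pics/w2.png',s['frame'])
C=wcloud(s,p,R);
for c in [(.5705,-.117),(.5655,-.254),(.4355,-.138)]: print(ringfit(C,.0085,.016,c))
E
```

```text
t 4.33 p [ 0.5683 -0.1099  0.1465] yaw -0.12 F [-0.57 -0.7  -0.11] w 1.002
t 4.38 p [ 0.5689 -0.1099  0.1475] yaw -0.1 F [0.02 0.86 0.31] w 0.997
(3249, array([ 0.5731, -0.1184]), 0.0269, np.float64(0.0121))
(2166, array([ 0.5692, -0.2563]), 0.0272, np.float64(0.0121))
(3079, array([ 0.439 , -0.1402]), 0.0274, np.float64(0.012))
```

>>> {"api": "servo_tool", "payload": {
  "deltas": [0.16,0.28,0.7,0,0,0,0.9,0,0,0,0.9,0,0,0,0.9,0,0,0,0.6,0]
}}

```text
clock: 5.0
tool_pos: [0.5742, -0.118, 0.0265]
eef_rot: [0.0, 1.0, -0.0, -0.0]
contact_force: [-0.6, -0.1, 0.3]
gripper_width: 1.001
```

>>> {"api": "servo_tool", "payload": {
  "deltas": [0,0,0.13,0]
}}

```text
clock: 5.12
tool_pos: [0.5738, -0.1179, 0.0228]
eef_rot: [-0.0, 1.0, -0.0, -0.001]
contact_force: [-0.4, -1.0, 0.5]
gripper_width: 0.998
```

```bash
python3 - <<'E'
from h import *
st();o,p,R=pose();s=ctrl.snapshot('wrist');st();cv2.imwrite('pics/w3.png',s['frame'])
C=wcloud(s,p,R).reshape(-1,3)
print(ringfit(C,.0085,.016,(.573,-.118)))
for sg in (-1,1):
    L=(C-p)@R; m=(L[:,0]*sg>.03)&(L[:,0]*sg<.062)&(abs(L[:,1])<.02)&(C[:,2]>.003)&(C[:,2]<.1)
    print(sg,m.sum(),np.percentile(C[m,2],[0,1,5,50]).round(4) if m.any() else '', np.percentile(L[m,0],[0,5,50,100]).round(4))
E
```

```text
t 5.12 p [ 0.5738 -0.1179  0.0228] yaw -0.04 F [-0.43 -0.96  0.48] w 0.998
t 5.17 p [ 0.574  -0.1179  0.0231] yaw -0.04 F [ 0.25  0.67 -0.36] w 0.999
(9573, array([ 0.5734, -0.1184]), 0.0273, np.float64(0.0121))
-1 11772 [0.0167 0.021  0.0278 0.0686] [-0.062  -0.0608 -0.046  -0.03  ]
1 10683 [0.0164 0.0205 0.027  0.0679] [0.03   0.0326 0.0458 0.062 ]
```

View pics/w3.png

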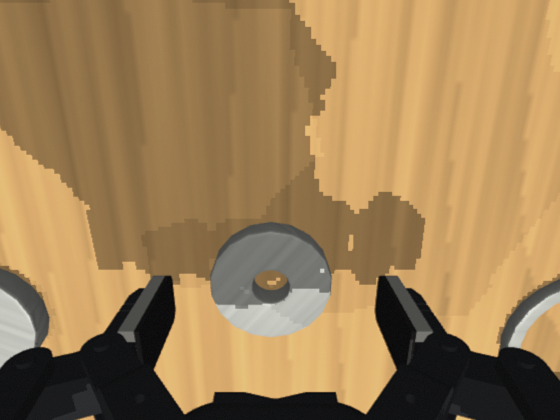

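The open tips are at z=0.0165, with the ring centred between them. I'll lower 4 mm and close.

>>> {"api": "servo_tool", "payload": {
  "deltas": [-0.02,0.02,0.13,0]
}}

```text
clock: 5.3
tool_pos: [0.5742, -0.1184, 0.0206]
eef_rot: [0.0, 1.0, -0.0, 0.001]
contact_force: [0.7, 0.1, 0.4]
gripper_width: 0.998
```

>>> {"api": "servo_tool", "payload": {
  "deltas": [0,0,0,0,0,0,0,0,0,0,0,0,0,0,0,0],
  "fingers": 0
}}

```text
clock: 5.8
tool_pos: [0.5737, -0.1182, 0.0213]
eef_rot: [-0.0, 1.0, -0.0, 0.001]
contact_force: [-1.8, -0.4, 12.3]
gripper_width: 0.599
```

```bash
python3 - <<'E'
from h import *
st();o,p,R=pose();s=ctrl.snapshot('wrist');st();cv2.imwrite('pics/w4.png',s['frame'])
C=wcloud(s,p,R).reshape(-1,3)
print(ringfit(C,.0085,.016,(.573,-.118),.03))
L=(C-p)@R
for sg in (-1,1):
    m=(L[:,0]*sg>.028)&(L[:,0]*sg<.05)&(abs(L[:,1])<.015)&(C[:,2]>.002)&(C[:,2]<.1)
    print(sg,m.sum(),np.percentile(C[m,2],[0,.5,1,5,50]).round(4))
plan((p[0],p[1],.2,0),(.5603,-.005,.22,0),(.5603,.064,.21,0))
E
```

```text
t 5.8 p [ 0.5737 -0.1182  0.0213] yaw -0.01 F [-1.84 -0.44 12.28] w 0.599
t 5.85 p [ 0.5737 -0.1182  0.0213] yaw -0.0 F [-2.32  0.7  12.64] w 0.596
(9924, array([ 0.573 , -0.1178]), 0.03, np.float64(0.0121))
-1 7301 [0.002  0.0129 0.0146 0.0261 0.0601]
1 6353 [0.0023 0.0118 0.013  0.0213 0.0583]
[0,0,-0.99,0,0,0,-0.99,0,0,0,-0.99,0,0,0,-1,0,0,0,-0.99,0]
[0,0,-1,0,-0.11,-0.94,-0.17,0,-0.11,-0.94,-0.16,0,-0.11,-0.95,-0.17,0,-0.12,-0.94,-0.16,0]
[0,-0.77,0.11,0,0,-0.77,0.11,0,0,-0.76,0.11,0]
```

>>> {"api": "servo_tool", "payload": {
  "deltas": [0,0,-0.5,0,0,0,-0.99,0,0,0,-0.99,0,0,0,-0.99,0,0,0,-0.99,0]
}}

```text
clock: 6.48
tool_pos: [0.5733, -0.1181, 0.1554]
eef_rot: [-0.0, 1.0, -0.0, 0.0]
contact_force: [0.6, 0.1, -2.0]
gripper_width: 0.596
```

>>> {"api": "servo_tool", "payload": {
  "deltas": [0,0,-1,0,-0.08,-0.9,-0.4,0,-0.08,-0.9,-0.15,0,-0.08,-0.9,0,0,-0.08,-0.9,0,0]
}}

```text
clock: 7.1
tool_pos: [0.5636, -0.0093, 0.2011]
eef_rot: [-0.0, 1.0, -0.0, 0.0]
contact_force: [0.4, 0.6, -2.5]
gripper_width: 0.596
```

>>> {"api": "servo_tool", "payload": {
  "deltas": [-0.08,-0.8,0,0,-0.05,-0.7,0,0,0,0,0,0,0,0,0,0]
}}

```text
clock: 7.6
tool_pos: [0.56, 0.034, 0.2007]
eef_rot: [0.0, 1.0, -0.0, 0.0]
contact_force: [0.2, -0.4, -1.9]
gripper_width: 0.594
```

```bash
cat >> h.py <<'E'
def look(name):
    o,p,R=pose();s=ctrl.snapshot('wrist');st();cv2.imwrite(f'pics/{name}.png',s['frame']);s['p']=p;s['Rw']=R;np.save(name+'.npy',s,allow_pickle=True)
    C=wcloud(s,p,R).reshape(-1,3);L=(C-p)@R
    m=(np.hypot(L[:,0],L[:,1])<.027)&(L[:,2]>-.01)&(L[:,2]<.03)
    h=np.median(L[m,2]);m&=abs(L[:,2]-h)<.002
    H,e=np.histogram(np.degrees(np.arctan2(L[m,1],L[m,0])),12,(-180,180))
    # fit outer circle: visible points extreme in tool y
    print('held top plane z_tool',h.round(4),m.sum(),'tool x',L[m,0].min().round(4),L[m,0].max().round(4),'y',L[m,1].min().round(4),L[m,1].max().round(4))
    return s,C,L,p,R
E
python3 - <<'E'
from h import *
s,C,L,p,R=look('w5')
for n,a,b in [('spindle',.155,.17),('seat',.11,.12),('pan',.1,.1095)]:
    W=C[(C[:,2]>a)&(C[:,2]<b)&(abs(C[:,1]-.065)<.06)&(abs(C[:,0]-.555)<.06)]
    if len(W): c,r=cv2.minEnclosingCircle(W[:,:2].astype(np.float32));print(n,len(W),np.round(c,4),r)
E
```

```text
t 7.65 p [0.56   0.0338 0.2006] yaw -0.08 F [ 0.34 -0.38 -2.18] w 0.597
held top plane z_tool 0.0094 9308 tool x -0.0247 0.0269 y -0.0266 0.0269
spindle 557 [0.5604 0.0639] 0.006502284202724695
seat 2644 [0.5552 0.0628] 0.021103736013174057
pan 9349 [0.5554 0.0628] 0.041981540620326996
```

View pics/w5.png

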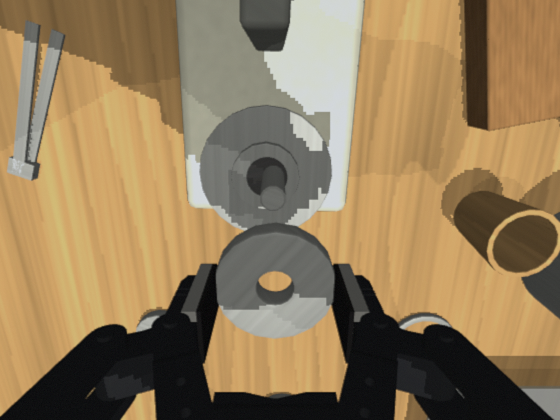

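```bash
cat >> h.py <<'E'
def bore(s,h,c0=(0,0),tol=.0008):
    """centre of bore & outer of the top plane at tool z=h, tool coords"""
    T=s['T_tool_cam'];v,u=np.mgrid[:420,:560]
    d=np.stack([(u-s['cx'])/s['fx'],(v-s['cy'])/s['fy'],np.ones(u.shape)],-1)@T[:3,:3].T
    P=T[:3,3]+d*((h-T[2,3])/d[...,2])[...,None]           # ray hits the plane
    z=T[2,3]+d[...,2]*s['depth']
    r=np.hypot(P[...,0]-c0[0],P[...,1]-c0[1])
    hole=((abs(z-h)>tol)&(r<.014)).astype(np.uint8)
    n,l,stt,cen=cv2.connectedComponentsWithStats(hole);k=1+np.argmax(stt[1:,4]);m=l==k
    q,rad=cv2.minEnclosingCircle(P[m][:,:2].astype(np.float32))
    far=(abs(z-h)<tol)&(r<.029)&(abs(P[...,0])<.018);o,ro=cv2.minEnclosingCircle(P[far][:,:2].astype(np.float32))
    print('bore mean',P[m][:,:2].mean(0).round(4),'mec',np.round(q,4),round(rad,4),'outer',np.round(o,4),round(ro,4))
    return np.array(P[m][:,:2].mean(0))
E
python3 - <<'E'
from h import *
s=np.load('w5.npy',allow_pickle=True).item()
for t in (.0005,.0008,.0015): b=bore(s,.0094,tol=t)
R=s['Rw'];p=s['p'];bw=p+R@np.r_[b,0];print(bw); d=np.array([.5604,.0639])-bw[:2];print('tool shift',R.T@np.r_[d,0]/.03)
E
```

```text
bore mean [ 0.0007 -0.0003] mec [ 0.     -0.0001] 0.014 outer [ 0.0013 -0.0003] 0.0269
bore mean [0.0013 0.    ] mec [0.002 0.001] 0.0102 outer [ 0.0013 -0.0003] 0.0269
bore mean [ 0.0013 -0.0003] mec [0.0014 0.0003] 0.0086 outer [ 0.0014 -0.0004] 0.027
[0.56128685 0.03439236 0.20066686]
tool shift [-3.02656923e-02 -9.83566600e-01 -3.42342552e-04]
```

>>> {"api": "servo_tool", "payload": {
  "deltas": [-0.01,-0.5,0,0,-0.01,-0.48,0,0,-0.01,0,0.2,0,0,0,0.22,0,0,0,0,0]
}}

```text
clock: 8.28
tool_pos: [0.5588, 0.0637, 0.1869]
eef_rot: [0.0, 1.0, -0.0, -0.001]
contact_force: [-0.7, -0.2, -1.5]
gripper_width: 0.597
```

>>> {"api": "servo_tool", "payload": {
  "deltas": [0,0,0,0]
}}

```text
clock: 8.4
tool_pos: [0.5592, 0.0637, 0.1875]
eef_rot: [0.0, 1.0, -0.001, -0.0]
contact_force: [-0.9, 0.4, -0.8]
gripper_width: 0.6
```

```bash
python3 - <<'E'
from h import *
s,C,L,p,R=look('w6');b=bore(s,.0094,tol=.0012);bw=p+R@np.r_[b,0];print(bw,(np.array([.5604,.0639])-bw[:2])*1000)
E
```

```text
t 8.45 p [0.5593 0.0638 0.1876] yaw -0.05 F [ 1.22  0.86 -2.1 ] w 0.595
held top plane z_tool 0.0094 9297 tool x -0.0249 0.0269 y -0.0267 0.0269
bore mean [ 0.0012 -0.0002] mec [0.0012 0.0001] 0.0088 outer [ 0.0014 -0.0004] 0.027
[0.56039893 0.06390733 0.18751195] [ 0.0010657  -0.00733415]
```

>>> {"api": "servo_tool", "payload": {
  "deltas": [0,0,0.12,0,0,0,0.12,0,0,0,0.1,0]
}}

```text
clock: 8.82
tool_pos: [0.5591, 0.0642, 0.1771]
eef_rot: [0.0, 1.0, -0.0, -0.0]
contact_force: [0.0, 0.3, -1.5]
gripper_width: 0.596
```

>>> {"api": "servo_tool", "payload": {
  "deltas": [0,0,0,0]
}}

```text
clock: 8.95
tool_pos: [0.559, 0.0642, 0.1771]
eef_rot: [0.0, 1.0, -0.0, -0.0]
contact_force: [0.8, 0.3, -2.7]
gripper_width: 0.594
```

>>> {"api": "servo_tool", "payload": {
  "deltas": [0,0,0.3,0,0,0,0.35,0,0,0,0.35,0,0,0,0.2,0,0,0,0.08,0]
}}

```text
clock: 9.57
tool_pos: [0.559, 0.0641, 0.1384]
eef_rot: [0.0, 1.0, -0.0, -0.0]
contact_force: [-0.2, -0.2, -1.9]
gripper_width: 0.594
```

>>> {"api": "servo_tool", "payload": {
  "deltas": [0,0,0.06,0,0,0,0.05,0,0,0,0,0]
}}

```text
clock: 9.95
tool_pos: [0.5592, 0.0642, 0.1358]
eef_rot: [-0.0, 1.0, -0.0, 0.0]
contact_force: [-0.4, 0.2, -2.3]
gripper_width: 0.596
```

>>> {"api": "servo_tool", "payload": {
  "deltas": [0,0,0.05,0,0,0,0,0]
}}

```text
clock: 10.2
tool_pos: [0.5593, 0.0642, 0.1343]
eef_rot: [-0.0, 1.0, -0.0, 0.0]
contact_force: [0.0, 0.4, -1.4]
gripper_width: 0.591
```

>>> {"api": "servo_tool", "payload": {
  "deltas": [0,0,0.04,0,0,0,0,0]
}}

```text
clock: 10.45
tool_pos: [0.5593, 0.0642, 0.133]
eef_rot: [-0.0, 1.0, -0.0, 0.0]
contact_force: [-0.0, 0.5, -0.9]
gripper_width: 0.594
```

>>> {"api": "servo_tool", "payload": {
  "deltas": [0,0,0.04,0,0,0,0,0]
}}

```text
clock: 10.7
tool_pos: [0.5593, 0.0642, 0.1318]
eef_rot: [0.0, 1.0, -0.0, 0.0]
contact_force: [-0.0, 0.3, 0.2]
gripper_width: 0.593
```

>>> {"api": "servo_tool", "payload": {
  "deltas": [0,0,0,0,0,0,0,0,0,0,0,0],
  "fingers": 0.85
}}

```text
clock: 11.08
tool_pos: [0.5592, 0.0642, 0.1319]
eef_rot: [-0.0, 1.0, -0.0, 0.0]
contact_force: [1.0, -0.4, -0.6]
gripper_width: 0.851
```

```bash
cat >> h.py <<'E'
def balance(name):
    s,C,L,p,R=look(name)
    D=C[np.hypot(C[:,0]-.5604,C[:,1]-.0639)<.0265];D=D[(D[:,2]>.09)&(D[:,2]<.18)]
    H,e=np.histogram(D[:,2],np.arange(.09,.18,.002));print('heights',[(round(e[i],3),int(H[i])) for i in range(len(H)) if H[i]>30])
    d=np.hypot(C[:,0]-.5554,C[:,1]-.0628);Q=C[(d<.041)&(d>.034)];Q=Q[(Q[:,2]>.065)&(Q[:,2]<.112)];print('pan z',np.median(Q[:,2]).round(4),len(Q),'rest .1062')
    return s,C,L,p,R
E
python3 - <<'E'
from h import *
balance('w7')
E
```

```text
t 11.12 p [0.5592 0.0642 0.1318] yaw -0.02 F [ 0.31 -0.44 -0.15] w 0.85
held top plane z_tool 0.0119 7902 tool x -0.0253 0.027 y -0.0266 0.0254
heights [(np.float64(0.098), 392), (np.float64(0.1), 331), (np.float64(0.108), 40), (np.float64(0.11), 90), (np.float64(0.112), 100), (np.float64(0.114), 103), (np.float64(0.116), 210), (np.float64(0.118), 4436), (np.float64(0.12), 3494), (np.float64(0.122), 73), (np.float64(0.124), 75), (np.float64(0.126), 73), (np.float64(0.128), 73), (np.float64(0.13), 87), (np.float64(0.132), 77), (np.float64(0.134), 90), (np.float64(0.136), 88), (np.float64(0.138), 94), (np.float64(0.14), 103), (np.float64(0.142), 110), (np.float64(0.144), 104), (np.float64(0.146), 112), (np.float64(0.148), 112), (np.float64(0.15), 122), (np.float64(0.152), 587), (np.float64(0.154), 325)]
pan z 0.1 4705 rest .1062
```

View pics/w7.png

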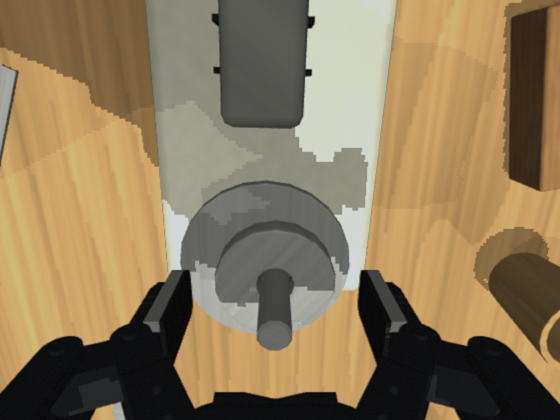

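Ring 1 is seated flat on the seat: its top is at 0.120, the pan at 0.100, and the spindle comes through at pixel (275,335). The pan has sunk about 6 mm, short of the 12 mm needed, so I'm going for ring 2.

```bash
python3 - <<'E'
from h import *
plan((.5592,.0642,.19,0),(.5685,-.25,.13,0))
E
```

```text
[0,0,-0.97,0,0,0,-0.97,0,0.03,0.95,0.18,0,0.03,0.95,0.18,0,0.03,0.95,0.18,0]
[0.03,0.95,0.18,0,0.03,0.95,0.18,0,0.03,0.95,0.18,0,0.03,0.95,0.18,0,0.03,0.96,0.19,0]
[0.02,0.95,0.18,0,0.03,0.96,0.19,0,0.02,0.95,0.18,0]
```

>>> {"api": "servo_tool", "payload": {
  "deltas": [0,0,-0.5,0,0,0,-0.97,0,0,0,-0.5,0,0.03,0.95,0.18,0,0.03,0.95,0.18,0],
  "fingers": 1
}}

```text
clock: 11.75
tool_pos: [0.5612, 0.0071, 0.1808]
eef_rot: [-0.0, 1.0, 0.001, 0.001]
contact_force: [0.9, -0.4, -0.1]
gripper_width: 1.002
```

>>> {"api": "servo_tool", "payload": {
  "deltas": [0.03,0.95,0.18,0,0.03,0.95,0.18,0,0.03,0.95,0.18,0,0.03,0.95,0.18,0,0.03,0.95,0.18,0]
}}

```text
clock: 12.38
tool_pos: [0.5655, -0.1362, 0.1534]
eef_rot: [0.0, 1.0, -0.0, 0.0]
contact_force: [-0.2, -0.0, 0.4]
gripper_width: 1.001
```

>>> {"api": "servo_tool", "payload": {
  "deltas": [0.02,0.95,0.18,0,0.03,0.95,0.19,0,0.02,0.9,0.18,0,0.02,0.5,0.18,0,0,0,0,0]
}}

```text
clock: 13.0
tool_pos: [0.5678, -0.235, 0.131]
eef_rot: [0.0, 1.0, -0.001, -0.0]
contact_force: [0.6, 0.4, 0.5]
gripper_width: 1.002
```

```bash
python3 - <<'E'
from h import *
s,C,L,p,R=look('w8');f=ringfit(C,.0085,.016,(.5692,-.2563),.04);print(f)
t=(f[1][0]+0.0,f[1][1],.0215,0);plan(t)
# pan state from top camera
s=ctrl.snapshot('top');cv2.imwrite('pics/t8.png',s['frame']);K=cloud(s).reshape(-1,3)
for n,c in (('spin',(.553,.064)),('can',(.555,.283))):
    d=np.hypot(K[:,0]-c[0],K[:,1]-c[1]);Q=K[(d<(.041 if n=='spin' else .049))&(d>(.031 if n=='spin' else .043))&(K[:,2]>.07)&(K[:,2]<.15)];print(n,np.median(Q[:,2]),len(Q))
E
```

```text
t 13.05 p [ 0.568  -0.2339  0.1311] yaw -0.03 F [ 0.57  0.07 -0.72] w 1.001
  return _methods._mean(a, axis=axis, dtype=dtype,
  ret = ret.dtype.type(ret / rcount)
Traceback (most recent call last):
  File "h.py", line 47, in look
    print('held top plane z_tool',h.round(4),m.sum(),'tool x',L[m,0].min().round(4),L[m,0].max().round(4),'y',L[m,1].min().round(4),L[m,1].max().round(4))
                                                              ~~~~~~~~~~^^
ValueError: zero-size array to reduction operation minimum which has no identity
```

```bash
sed -i "s/    h=np.median/    if not m.any(): return s,C,L,p,R\n    h=np.median/" h.py; python3 - <<'E'
from h import *
s,C,L,p,R=look('w8');f=ringfit(C,.0085,.016,(.5692,-.2563),.04);print(f)
plan((f[1][0],f[1][1],.0215,0))
s=ctrl.snapshot('top');cv2.imwrite('pics/t8.png',s['frame']);K=cloud(s).reshape(-1,3)
for n,c in (('spin',(.553,.064)),('can',(.555,.283))):
    d=np.hypot(K[:,0]-c[0],K[:,1]-c[1]);Q=K[(d<(.041 if n=='spin' else .049))&(d>(.031 if n=='spin' else .043))&(K[:,2]>.07)&(K[:,2]<.15)];print(n,np.median(Q[:,2]),len(Q))
E
```

```text
t 13.1 p [ 0.5682 -0.2332  0.1312] yaw 0.03 F [ 0.44 -0.45  0.27] w 0.999
(3433, array([ 0.5691, -0.2566]), 0.0271, np.float64(0.0121))
[0.01,0.2,0.91,0,0.01,0.19,0.92,0,0,0.2,0.91,0,0.01,0.19,0.92,0]
spin 0.10035437387661371 299
can 0.10089950960201549 121
```

>>> {"api": "servo_tool", "payload": {
  "deltas": [0.01,0.26,0.9,0,0.01,0.26,0.9,0,0.01,0.26,0.9,0,0,0,0.9,0,0,0,0.1,0]
}}

```text
clock: 13.78
tool_pos: [0.5685, -0.2561, 0.0189]
eef_rot: [-0.001, 1.0, 0.001, -0.001]
contact_force: [-0.0, -0.3, -0.8]
gripper_width: 0.996
```

```bash
python3 - <<'E'
from h import *
s,C,L,p,R=look('w9');print(ringfit(C,.0085,.016,(.5692,-.2563),.03))
s=np.load('top.npy',allow_pickle=True).item();K=cloud(s).reshape(-1,3)
for n,c in (('spin',(.553,.064)),('can',(.555,.283))):
    d=np.hypot(K[:,0]-c[0],K[:,1]-c[1]);Q=K[(d<(.041 if n=='spin' else .049))&(d>(.031 if n=='spin' else .043))&(K[:,2]>.07)&(K[:,2]<.15)];print(n,np.median(Q[:,2]),len(Q))
E
```

```text
t 13.82 p [ 0.5688 -0.2565  0.0196] yaw 0.05 F [-0.48  0.79 -0.6 ] w 1.001
held top plane z_tool 0.0069 9637 tool x -0.0256 0.0268 y -0.0264 0.0268
(9971, array([ 0.5696, -0.2568]), 0.0275, np.float64(0.0121))
spin 0.10627968168018116 320
can 0.09630621630627761 128
```

>>> {"api": "servo_tool", "payload": {
  "deltas": [0.02,0.01,-0.07,0,0,0,0,0]
}}

```text
clock: 14.08
tool_pos: [0.5704, -0.258, 0.0237]
eef_rot: [0.0, 1.0, 0.0, 0.001]
contact_force: [-0.0, 0.2, -0.9]
gripper_width: 0.997
```

>>> {"api": "servo_tool", "payload": {
  "deltas": [0,0,0,0,0,0,0,0,0,0,0,0,0,0,0,0],
  "fingers": 0
}}

```text
clock: 14.58
tool_pos: [0.5697, -0.258, 0.0234]
eef_rot: [-0.0, 1.0, -0.0, 0.0]
contact_force: [-2.1, 1.8, 11.6]
gripper_width: 0.593
```

```bash
python3 - <<'E'
from h import *
st();o,p,R=pose();plan((p[0],p[1],.15,0),(.5604,0,.2,0),(.5592,.036,.2,0))
E
```

```text
t 14.57 p [ 0.5697 -0.258   0.0234] yaw -0.05 F [-2.14  1.79 11.56] w 0.593
[0,0,-0.84,0,0,0,-0.85,0,0,0,-0.84,0,0,0,-0.85,0,0,0,-0.84,0]
[-0.04,-0.96,-0.19,0,-0.03,-0.96,-0.18,0,-0.04,-0.95,-0.19,0,-0.03,-0.96,-0.18,0,-0.04,-0.95,-0.19,0]
[-0.03,-0.96,-0.18,0,-0.04,-0.95,-0.19,0,-0.03,-0.96,-0.18,0,-0.04,-0.95,-0.19,0,-0.02,-0.6,0,0]
[-0.02,-0.6,0,0]
```

>>> {"api": "servo_tool", "payload": {
  "deltas": [0,0,-0.4,0,0,0,-0.85,0,0,0,-0.95,0,0,0,-1,0,0,0,-1,0]
}}

```text
clock: 15.2
tool_pos: [0.5693, -0.2579, 0.1496]
eef_rot: [-0.0, 1.0, -0.0, -0.0]
contact_force: [0.1, 0.0, -2.1]
gripper_width: 0.588
```

>>> {"api": "servo_tool", "payload": {
  "deltas": [-0.04,-0.95,-0.2,0,-0.03,-0.95,-0.2,0,-0.04,-0.95,-0.2,0,-0.03,-0.95,-0.2,0,-0.04,-0.95,-0.2,0]
}}

```text
clock: 15.82
tool_pos: [0.5639, -0.1145, 0.1788]
eef_rot: [-0.0, 1.0, -0.0, -0.0]
contact_force: [1.0, -0.7, -0.3]
gripper_width: 0.587
```

>>> {"api": "servo_tool", "payload": {
  "deltas": [-0.03,-0.95,-0.2,0,-0.04,-0.95,-0.2,0,-0.03,-0.95,-0.2,0,-0.04,-0.9,-0.1,0,-0.02,-0.6,0,0]
}}

```text
clock: 16.45
tool_pos: [0.5593, 0.0163, 0.1997]
eef_rot: [-0.0, 1.0, 0.0, 0.0]
contact_force: [-0.8, -0.3, -2.8]
gripper_width: 0.582
```

>>> {"api": "servo_tool", "payload": {
  "deltas": [-0.02,-0.5,0,0,0,0,0,0]
}}

```text
clock: 16.7
tool_pos: [0.5588, 0.0308, 0.1991]
eef_rot: [-0.0, 1.0, 0.001, -0.0]
contact_force: [-0.5, -0.2, -2.6]
gripper_width: 0.582
```

```bash
python3 - <<'E'
from h import *
s,C,L,p,R=look('w10')
m=(np.hypot(L[:,0],L[:,1])<.024)&(L[:,2]>-.005)&(L[:,2]<.03);h=np.median(L[m,2])
b=bore(s,h,tol=.0012);bw=p+R@np.r_[b,0]
W=C[(C[:,2]>.15)&(C[:,2]<.16)&(np.hypot(C[:,0]-.5604,C[:,1]-.0639)<.012)]
c=(.5604,.0639)
if len(W): c,r=cv2.minEnclosingCircle(W[:,:2].astype(np.float32));print('spindle',len(W),np.round(c,4),r,np.percentile(W[:,2],90))
print(bw,'ring bottom',p[2]-h-.012,'shift',(R.T@np.r_[np.array(c)-bw[:2],0]/.03).round(3))
E
```

```text
t 16.75 p [0.5588 0.0298 0.1992] yaw -0.0 F [-1.27  0.24 -2.34] w 0.582
held top plane z_tool 0.0114 8849 tool x -0.0248 0.0265 y -0.027 0.0252
bore mean [ 0.0013 -0.0019] mec [ 0.0014 -0.0007] 0.0086 outer [ 0.0014 -0.002 ] 0.0269
spindle 522 [0.5603 0.064 ] 0.006675196345895529 0.1551893758167463
[0.56002225 0.03270301 0.19912698] ring bottom 0.17574153174373325 shift [ 0.009 -1.044  0.   ]
```

View pics/w10.png

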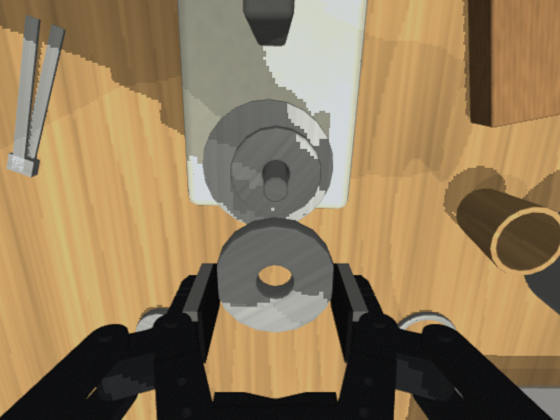

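>>> {"api": "servo_tool", "payload": {
  "deltas": [0.01,-0.53,0,0,0,-0.5,0,0,0,0,0.2,0,0,0,0.2,0,0,0,0,0]
}}

```text
clock: 17.38
tool_pos: [0.5588, 0.0604, 0.1866]
eef_rot: [0.0, 1.0, -0.0, -0.001]
contact_force: [0.0, -0.8, -1.8]
gripper_width: 0.586
```

>>> {"api": "servo_tool", "payload": {
  "deltas": [0,0,0,0]
}}

```text
clock: 17.5
tool_pos: [0.5592, 0.0604, 0.1872]
eef_rot: [0.0, 1.0, -0.001, -0.0]
contact_force: [-0.1, -0.1, -2.3]
gripper_width: 0.584
```

```bash
python3 - <<'E'
from h import *
s,C,L,p,R=look('w11')
m=(np.hypot(L[:,0],L[:,1])<.024)&(L[:,2]>-.005)&(L[:,2]<.03);h=np.median(L[m,2])
b=bore(s,h,tol=.0012);bw=p+R@np.r_[b,0]
print('z bottom',p[2]-h-.012,'err mm',(np.array([.5604,.0639])-bw[:2])*1000)
k=m&(abs(L[:,2]-h)<.002);A=np.c_[L[k,:2],np.ones(k.sum())];print('tilt',np.linalg.lstsq(A,L[k,2],rcond=None)[0])
E
```

```text
t 17.55 p [0.5593 0.0605 0.1874] yaw -0.06 F [ 1.23  0.16 -1.37] w 0.582
held top plane z_tool 0.0113 8847 tool x -0.0249 0.0264 y -0.0269 0.0256
bore mean [ 0.0012 -0.0019] mec [ 0.0011 -0.0015] 0.0089 outer [ 0.001  -0.0019] 0.0268
z bottom 0.16386573642772043 err mm [-0.01454891  1.66220534]
tilt [-0.00086965  0.00392331  0.01137107]
```

>>> {"api": "servo_tool", "payload": {
  "deltas": [0,-0.055,0,0,0,0,0.12,0,0,0,0.12,0,0,0,0.12,0,0,0,0,0]
}}

```text
clock: 18.18
tool_pos: [0.559, 0.0625, 0.1761]
eef_rot: [0.0, 1.0, -0.0, -0.0]
contact_force: [0.9, -0.3, -2.9]
gripper_width: 0.583
```

>>> {"api": "servo_tool", "payload": {
  "deltas": [0,0,0.1,0,0,0,0,0]
}}

```text
clock: 18.42
tool_pos: [0.5591, 0.0626, 0.1733]
eef_rot: [0.0, 1.0, -0.0, -0.0]
contact_force: [-0.1, -0.5, -3.0]
gripper_width: 0.584
```

>>> {"api": "servo_tool", "payload": {
  "deltas": [0,0.02,0.2,0,0,0,0.25,0,0,0,0.25,0,0,0,0.15,0,0,0,0.07,0]
}}

```text
clock: 19.05
tool_pos: [0.5591, 0.0619, 0.1455]
eef_rot: [0.0, 1.0, -0.0, -0.0]
contact_force: [-0.2, 0.2, -1.7]
gripper_width: 0.583
```

>>> {"api": "servo_tool", "payload": {
  "deltas": [0,0,0.04,0,0,0,0.03,0,0,0,0,0]
}}

```text
clock: 19.42
tool_pos: [0.5593, 0.062, 0.1439]
eef_rot: [-0.0, 1.0, -0.0, 0.0]
contact_force: [-0.1, -0.2, -2.1]
gripper_width: 0.583
```

>>> {"api": "servo_tool", "payload": {
  "deltas": [0,0,0.05,0,0,0,0,0]
}}

```text
clock: 19.68
tool_pos: [0.5592, 0.062, 0.1423]
eef_rot: [0.0, 1.0, -0.0, 0.0]
contact_force: [-0.0, -0.0, -1.9]
gripper_width: 0.588
```

>>> {"api": "servo_tool", "payload": {
  "deltas": [0,0,0.06,0,0,0,0.06,0,0,0,0.06,0,0,0,0,0]
}}

```text
clock: 20.18
tool_pos: [0.5592, 0.062, 0.1368]
eef_rot: [0.0, 1.0, -0.0, -0.0]
contact_force: [-0.5, -0.1, -1.2]
gripper_width: 0.581
```

>>> {"api": "servo_tool", "payload": {
  "deltas": [0,0,0.06,0,0,0,0.06,0,0,0,0,0,0,0,0,0]
}}

```text
clock: 20.68
tool_pos: [0.5592, 0.062, 0.1333]
eef_rot: [0.0, 1.0, -0.0, -0.0]
contact_force: [-0.8, 0.6, 0.1]
gripper_width: 0.585
```

```bash
python3 - <<'E'
from h import *
balance('w12')
E
```

```text
t 20.73 p [0.5592 0.0619 0.1333] yaw -0.02 F [-0.71  0.92  0.22] w 0.581
held top plane z_tool 0.0112 8066 tool x -0.0247 0.0266 y -0.0269 0.0258
heights [(np.float64(0.09), 276), (np.float64(0.1), 70), (np.float64(0.102), 72), (np.float64(0.104), 67), (np.float64(0.106), 106), (np.float64(0.108), 316), (np.float64(0.11), 59), (np.float64(0.112), 163), (np.float64(0.114), 165), (np.float64(0.116), 181), (np.float64(0.118), 281), (np.float64(0.12), 4567), (np.float64(0.122), 3788), (np.float64(0.124), 138), (np.float64(0.126), 141), (np.float64(0.128), 133), (np.float64(0.13), 149), (np.float64(0.132), 156), (np.float64(0.134), 163), (np.float64(0.136), 165), (np.float64(0.138), 176), (np.float64(0.14), 187), (np.float64(0.142), 559), (np.float64(0.144), 411), (np.float64(0.146), 89), (np.float64(0.148), 108), (np.float64(0.15), 114), (np.float64(0.152), 111), (np.float64(0.154), 287), (np.float64(0.17), 39), (np.float64(0.172), 72), (np.float64(0.174), 33)]
pan z 0.09 3514 rest .1062
```

Pan z is 0.090 (sunk 16 mm) and the stack top is 0.122, which equals pan + 8 + 24 mm. Both rings are fully down, so I'll release.

>>> {"api": "servo_tool", "payload": {
  "deltas": [0,0,0,0,0,0,0,0,0,0,0,0],
  "fingers": 0.85
}}

```text
clock: 21.1
tool_pos: [0.5592, 0.0619, 0.1333]
eef_rot: [0.0, 1.0, -0.0, 0.0]
contact_force: [-0.0, 0.7, 1.3]
gripper_width: 0.853
```

>>> {"api": "servo_tool", "payload": {
  "deltas": [0,0,-0.4,0,0,0,-0.9,0,0,0,-1,0,0,0.9,-0.5,0,0,0.9,0,0]
}}

```text
clock: 21.72
tool_pos: [0.5599, 0.0076, 0.2195]
eef_rot: [-0.0, 1.0, 0.0, 0.002]
contact_force: [0.4, -0.5, -0.0]
gripper_width: 0.853
```

>>> {"api": "servo_tool", "payload": {
  "deltas": [0,0,0,0,0,0,0,0,0,0,0,0,0,0,0,0,0,0,0,0]
}}

```text
clock: 22.35
tool_pos: [0.5592, 0.0083, 0.2172]
eef_rot: [0.0, 1.0, 0.0, -0.0]
contact_force: [-0.1, -0.1, 0.7]
gripper_width: 0.852
```

```bash
python3 - <<'E'
from h import *
balance('w13')
s=ctrl.snapshot('scene');f=s['frame']
K=cloud(s)
for n,c in (('spin',(.555,.064)),('can',(.556,.283))):
    d=np.hypot(K[...,0]-c[0],K[...,1]-c[1]);r=(.033,.041) if n=='spin' else (.043,.049);Q=K[(d<r[1])&(d>r[0])&(K[...,2]>.075)&(K[...,2]<.112)];print(n,np.median(Q[:,2]),len(Q))
w=cv2.imread('pics/w13.png')
cv2.imwrite('pics/f13.png',np.hstack([cv2.resize(f[160:300,270:470],(400,280),interpolation=cv2.INTER_CUBIC),cv2.resize(w,(373,280))]))
E
```

```text
t 22.4 p [0.5591 0.0082 0.2172] yaw 0.0 F [ 0.79 -0.99  0.69] w 0.848
heights [(np.float64(0.108), 33), (np.float64(0.118), 70), (np.float64(0.12), 3654), (np.float64(0.122), 1623), (np.float64(0.142), 293), (np.float64(0.144), 118)]
pan z 0.0897 3280 rest .1062
spin 0.08893382453332191 250
can 0.1110770039753004 80
```

View pics/f13.png

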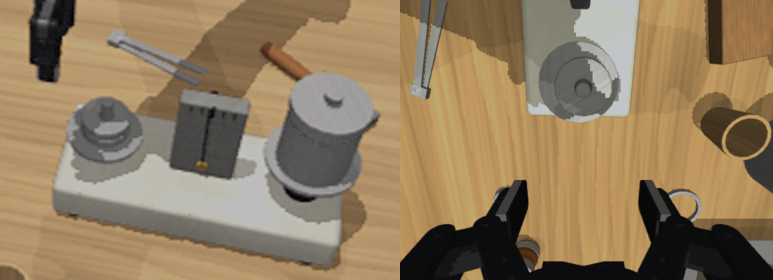

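```bash
python3 - <<'E'
from h import *
print(ctrl.job_done())
E
```

```text
the job is handed in; nothing more can be done
None
```

The canister is weighed: two rings brought the spindle pan down past level, so I stopped there and handed the job in at about 22.4 s of the 72 s.

- **First ring:** the pan sank about 6 mm, short of the 12 mm that balances it. That put the canister at roughly 1.57 ring weights, so one more ring was needed.
- **Second ring:** the pan sank to about 16.5 mm, past balance. In the last scene view the spindle pan stands at 0.089 m, below the canister pan at about 0.111 m. The canister pan reading is rough because few pixels were visible.
- **Stacking:** with both rings on, the pan read 0.090 m and the top of the stack about 0.122 m. That matches the pan plus the 8 mm seat plus two 12 mm rings, so both rings are fully down.
- **Forces:** both rings went over the spindle without catching it. The largest wrist reading was about 12 N, when gripping each ring on the table. On the balance it stayed around 3 N, mostly the ring's own weight.
- **Left alone:** I did not touch the other two rings, the canister or the bystanders. I did not re-measure the two spare rings at the end.

At hand-in the gripper was open and clear of everything. The job reported no verdict.

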